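Pack a soil core tight in its cradle and hold it

TASK

Lift the stoppered sample tube out of the gap in the core cradle and stand it upright on the bench. Then add white spacer blocks, upright in the trough behind the one already there, until the sprung push plate, when pushed, bears firmly on the stack before its travel runs out; leave unneeded spacers standing on the bench and the other things alone. Finish while still holding the plate pushed against the stack at about 10 N: do not let go.

Things in the scene. Friction and masses are not known exactly. Their poses are not given: they have to be found in the camera images.
- cradle: Fixed trough, 410 mm long along its y axis, z up. Origin at bench height on its centre line, below the front face of the push plate when fully back. Floor 8 mm above the bench, 64 mm wide inside; above 29 mm the walls flare outwards to 79 mm wide at 43 mm above the bench (86 mm over all). The gap runs from y = 0 to the core's end face on the +y side. Place and yaw vary.
- core: Soil core in a grey liner with square steel end caps (56 x 56 mm, top 64 mm above the bench; knobs to 80 mm from 40 mm behind the end face), clamped fixed in the trough, 160 mm long towards +y. Axes as the cradle's. Origin at bench height below the middle of the end face that looks into the gap; this face is 64 to 95 mm from the open push plate.
- push_plate: Sprung steel plate in the trough, 56 mm wide (x), 12 mm thick (y), 10 to 80 mm above the bench. Axes as the cradle's. Origin at bench height below its front face (towards the core); rubber-faced back at y = -12. Slides 34 mm towards +y (cradle y 0 to 34) to its end stop; light spring, under 3 N, returns it. Behind it 85 mm are free: push there with shut fingers. At the end stop: add a spacer.
- spacer_0: White plastic spacer block already standing in the trough at the core, thickness along the trough. Inverted T: foot 56 mm wide (x), 24 mm thick (y), 40 mm high; grip tab on top 36 mm wide (x), 24 mm thick, 40 to 72 mm above its underside. Origin: centre of the underside, z up. 90 g.
- spacer_1: White plastic spacer block, same as spacer_0, standing upright on the bench to the right of the cradle. Grip its tab across the 36 mm width from above. It goes in upright with its 24 mm thickness along the trough. Origin: centre of the underside; x along the 56 mm width, y along the thickness.
- spacer_2: White plastic spacer block, same as spacer_0, standing upright on the bench to the right of the cradle. Grip its tab across the 36 mm width from above. It goes in upright with its 24 mm thickness along the trough. Origin: centre of the underside; x along the 56 mm width, y along the thickness.
- spacer_3: White plastic spacer block, same as spacer_0, standing upright on the bench to the right of the cradle. Grip its tab across the 36 mm width from above. It goes in upright with its 24 mm thickness along the trough. Origin: centre of the underside; x along the 56 mm width, y along the thickness.
- tube: Stoppered amber glass sample tube, 30 mm across, 110 mm high with its 14 mm black stopper, flat bottom, standing upright in the gap on the trough floor between push plate and spacer_0. Origin: centre of the underside. 70 g. Its neighbours reach 80 mm above the bench. The bench between robot and gap is free, 0.42 m ahead of the robot's base, near y = -0.03 m.
- weight: Bystander: brass weight with a knob, 44 mm across, 58 mm high, on the bench among the spacers. Origin: centre of the underside. Leave alone.
- beaker: Bystander: glass beaker, 68 mm across, 85 mm high. Leave alone.
- jar: Bystander: amber jar, 64 mm across, 90 mm high. Leave alone.
- pot: Bystander: small white pot, black cap, 60 mm across, 60 mm high. Leave alone.
- spatula: Bystander: spatula lying on the bench. Leave alone.
- sieve_lid: Bystander: flat steel disc, 100 mm across, 12 mm high. Leave alone.
Not all that is in view belongs to the job. What is shaped like the spacer_3 but purple or turquoise is not meant.

How it is judged:
By the outcome, as a careful person would: the job done as asked, in the order asked, and still so for the second after the job is handed in, while the arm keeps its last pose, push and grip.
It also fails if it takes over 72 s, if anything falls off the work surface, if the arm or the gripper's body presses on something with over 40 N, if the wrist force passes 120 N, or if a joint passes its speed limit or range.

ROBOT

A 7-joint arm with a two-finger parallel gripper is mounted at the origin on the work surface. World frame = base frame: x ahead of the robot, y to its left, z up, the work surface at z = 0. Lengths are in mm, angles in rad, forces in N, time in s.
With the tool pointing down it reaches from about 400 to 875 mm from the base axis. Payload 4.4 kg.
Tool frame: the origin (TCP) lies midway between the tips of the shut fingers; the grasp point (between the pads) lies ctrl.grip_depth behind it (ctrl.grip_depth is the distance from the TCP to the grasp point, in mm); z points along the fingers, y is the line along which they close (so a half turn about z gives the same grasp; the last joint's range is limited). The gripper opens to 85 mm and grips with 20 to 120 N. Pads are 22 mm wide; open, the fingers measure 114 mm over their backs; the gripper's body (76 mm by 85 mm) begins 54 mm behind the grasp point. The pads swing forward as they close: fully open they stand 13 mm farther back than shut.
Start: joints at [-1.172, 0.628, 0.038, 1.517, -0.027, 0.996, -0.02], TCP at [291.338, 581.068, 231.313] pointing down, gripper open.
Joint ranges: [-3.06, 3.06], [-0.37, 2.12], [-1.25, 1.32], [0.18, 2.47], [-1.1, 4.24], [0.23, 1.98], [-2.94, 2.94]. Speed limits (rad/s): [2.57, 2.57, 3.14, 3.14, 3.14, 3.14, 3.14].

INTERFACE

Orientations are given as [roll, pitch, yaw] about the fixed x, y, z axes, in that order (R = Rz(yaw) Ry(pitch) Rx(roll)).
In Python, from cell import ctrl gives the robot as it stands.
- The arm moves only by the tool carry_out, never from a script. Its argument "deltas" is one flat list of numbers, 7 for each row, row after row: the turn, a rotation vector about the tool's x, y, z in degrees, then the shift along the tool's x, y, z in m, then the closure, from -1 (fully open) to 1 (shut). In form: [wx, wy, wz, dx, dy, dz, claw, wx, wy, wz, dx, dy, dz, claw, ...]. A call has 1 to 12 rows; each row shifts and turns the commanded pose from where the row before left it, along the tool's axes as they then stand; what a row does not reach is not made up. A row lasts 1/8 s, in which the tool goes at most 62.5 mm and 10.7 degrees, less where a joint would pass 70% of its speed; a pose out of reach is approached as far as the arm can. A call with a gripper value outside its range is refused whole. The fingers move at their own pace and stop on an object; the grip force is fixed at half the most. Time passes only in rows, so rows that do not move let the fingers close. It gives the time, the measured TCP pose, the force, the opening and the grip force at its end, in the units of the state.
- ctrl.read_state(): the state, without advancing time (a new reading comes with each control period).
- ctrl.get_image(name): name is "scene" or "top" or "wrist"; returns the picture (420x560x3 uint8, red, green, blue); there is no depth.
- ctrl.calibration(name): a dict with "mtx" (3x3 intrinsics, pixels), "R" (3x3) and "t" (3): a world point X has camera coordinates R X + t. Camera axes: x right, y down, z forward; pixel columns grow to the right and rows downward; lengths in mm; the calibration is good to about 2 mm. A picture is of the moment at which its call begins: read the wrist's pose just before it. calibration takes no time and is no camera call; for the wrist camera it gives the pose at the moment of the call.
- ctrl.finish_job(): hands the job in; it is judged then, once.
The state is a dict: "clock": time; "qpos": joint angles; "qd": joint speeds; "tau": joint torques, N m; "eef_pos": TCP position; "tool_rot": TCP orientation; "force": force on the tool from outside, world axes, zero at the start; "torque": the same for the moment, N m; "width": finger opening in mm; "gripper_force": force on a finger pad.
Only numpy, scipy, OpenCV 4.12 (cv2) and the standard library are available. Lean on these libraries where they do the work, as an engineer would, in place of code of your own. Each camera call takes 0.05 s, during which the arm holds its last target. There are 200 camera calls.

## Working session

There is one attempt and no reset: what is moved stays moved. The work goes in short steps, Python scripts to look and compute and a tool call to move; the robot and the scene stay as the last step left them, time stands still between calls to the robot, and variables do not carry over. Pictures are saved under pics/ and viewed, at most 13 in all, crops included, and the job is handed in when it is done.

Besides the shell and the picture viewer there is one more tool, called after "Call:" as name(argument=value, ...), one argument or row to a line, values as JSON. carry_out: Moves the arm, as the interface text tells. Its arguments: {"type":"object","properties":{"deltas":{"type":"array"}},"required":["deltas"]}

```bash
mkdir -p pics; ls; python3 - <<'E'
from cell import ctrl
import cv2,numpy as np
s=ctrl.read_state();print(s, getattr(ctrl,'grip_depth',None))
for n in("scene","top"):
    im=ctrl.get_image(n);cv2.imwrite(f"pics/{n}0.png",cv2.resize(im[:,:,::-1],(800,600),interpolation=cv2.INTER_CUBIC))
    c=ctrl.calibration(n);print(n,c)
E
```

```text
pics
{'clock': 0.0, 'qpos': array([-1.17181389,  0.6293526 ,  0.03844192,  1.51837217, -0.02696917,
        0.99623583, -0.01999149]), 'qd': array([-0.00030767, -0.00061378,  0.00014566, -0.00170206,  0.00092056,
       -0.00102541, -0.00015647]), 'tau': array([ 8.49474454e-04, -5.63387740e+01,  1.22636128e+00, -1.93437606e+01,
        1.09947912e-02,  1.03750298e-02,  9.76037342e-06]), 'eef_pos': array([291.05861153, 580.51444448, 230.38353318]), 'tool_rot': array([-3.13974340e+00,  5.02805936e-05,  2.67683549e+00]), 'force': array([ 0.17797634, -0.22781758, -0.36217062]), 'torque': array([-0.02172151,  0.0176196 ,  0.0030911 ]), 'gripper_force': 0.0, 'width': 85.3558927379959} 18.700000000000003
scene {'mtx': array([[515.44468321,   0.        , 276.25531622],
       [  0.        , 515.44468321, 209.68505172],
       [  0.        ,   0.        ,   1.        ]]), 'R': array([[ 0.73987206,  0.67274529,  0.00176114],
       [ 0.57687875, -0.63308873, -0.51614879],
       [-0.34612171,  0.38290003, -0.85649712]]), 't': array([-321.99874103, -346.89901066, 1528.86703467])}
top {'mtx': array([[484.05219598,   0.        , 278.61297543],
       [  0.        , 484.05219598, 214.49033479],
       [  0.        ,   0.        ,   1.        ]]), 'R': array([[ 1.83311680e-03, -9.99891795e-01, -1.45958315e-02],
       [-9.88224338e-01,  4.21843250e-04, -1.53011375e-01],
       [ 1.53000975e-01,  1.47044436e-02, -9.88116633e-01]]), 't': array([ -93.69416667,  547.03362863, 1314.8656759 ])}
```

View pics/top0.png

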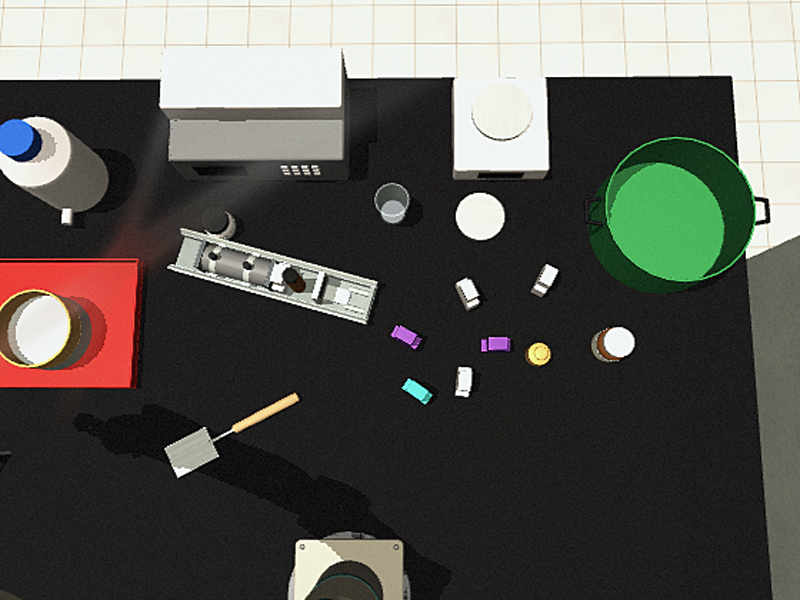

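View pics/scene0.png

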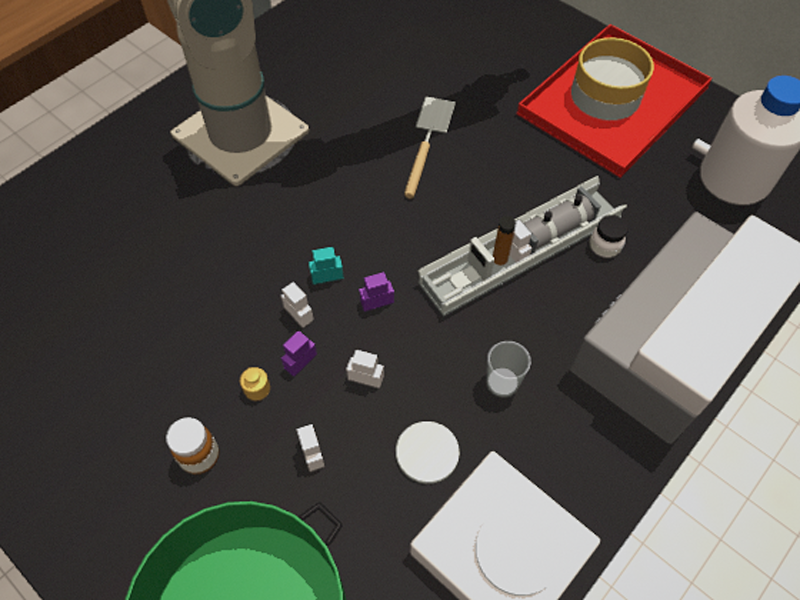

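Three white T-blocks are at (468,293), (545,280) and (464,381) in the top view. The purple ones at (405,336) and (496,344) and the turquoise one at (417,391) are decoys. The white ones fit the description. I'll take enlarged crops to confirm this and to locate the cradle, and fit the spacers by silhouette.

```bash
cat > h.py <<'E'
from cell import ctrl
import cv2,numpy as np
from scipy.optimize import minimize
from scipy.spatial.transform import Rotation as Ro
def proj(c,X):
    return cv2.projectPoints(np.float64(X).reshape(-1,1,3),cv2.Rodrigues(c["R"])[0],c["t"],c["mtx"],None)[0].reshape(-1,2)
def ray(c,uv,z):   # pixel -> world point at height z
    d=c["R"].T@np.linalg.solve(c["mtx"],[*uv,1]);o=-c["R"].T@c["t"]
    return o+d*(z-o[2])/d[2]
def box(x,y,z0,z1): return np.array([[a,b,c] for a in(-x/2,x/2) for b in(-y/2,y/2) for c in(z0,z1)])
def world(P,p): # p=x,y,yaw
    c,s=np.cos(p[2]),np.sin(p[2]); return P@np.array([[c,s,0],[-s,c,0],[0,0,1]])+[p[0],p[1],0]
def sil(c,parts,p,roi,S=8):
    m=np.zeros(((roi[3]-roi[1])*S,(roi[2]-roi[0])*S),np.uint8)
    for P in parts:
        q=(proj(c,world(P,p))+.5-roi[:2])*S
        cv2.fillConvexPoly(m,cv2.convexHull(np.int32(np.round(q))),1)
    return cv2.resize(m.astype(np.float32),None,fx=1/S,fy=1/S,interpolation=cv2.INTER_AREA)
SP=[box(56,24,0,40),box(36,24,40,72)]
def go(x,y,z,yaw): # remaining tool-frame deltas to target (tool down)
    s=ctrl.read_state();R=Ro.from_euler('xyz',s["tool_rot"]);T=Ro.from_euler('xyz',[np.pi,0,yaw])
    print("t%.2f"%s["clock"],"tcp",s["eef_pos"].round(1),"yaw%.3f"%s["tool_rot"][2],"F",s["force"].round(1),"w%.1f"%s["width"])
    print(" shift mm (before turn)",R.inv().apply(np.array([x,y,z])-s["eef_pos"]).round(1),
      "(after turn)",T.inv().apply(np.array([x,y,z])-s["eef_pos"]).round(1),"turn deg",np.degrees((R.inv()*T).as_rotvec()).round(2))
E
python3 - <<'E'
from h import *
t=ctrl.get_image("top");s=ctrl.get_image("scene")
cv2.imwrite("pics/t.png",t[:,:,::-1]);cv2.imwrite("pics/s.png",s[:,:,::-1])
def crop(im,x0,y0,x1,y1,k,n): cv2.imwrite(n,cv2.resize(im[y0:y1,x0:x1,::-1],None,fx=k,fy=k,interpolation=cv2.INTER_CUBIC))
crop(t,112,150,272,235,5,"pics/tc.png");crop(s,285,115,445,225,5,"pics/sc.png");crop(t,262,175,422,285,5,"pics/ts.png")
C={"top":ctrl.calibration("top"),"scene":ctrl.calibration("scene")};I={"top":t,"scene":s}
for uv in[(468,293),(545,280),(464,381)]:
    X0=ray(C["top"],np.array(uv)*.7,40); D=[]
    for n in C:
        c0=proj(C[n],[[X0[0],X0[1],36]])[0].astype(int);roi=[c0[0]-24,c0[1]-24,c0[0]+24,c0[1]+24]
        g=I[n][roi[1]:roi[3],roi[0]:roi[2]].astype(int);m=((g.min(2)>75)&(g.max(2)-g.min(2)<40)).astype(np.uint8)
        k,l,st,ce=cv2.connectedComponentsWithStats(m);b=1+np.argmin(np.hypot(*(ce[1:]-24).T)+(st[1:,4]<60)*99)
        D.append((n,roi,(l==b).astype(np.float32)))
    f=lambda p:sum(np.abs(sil(C[n],SP,p,r)-m).sum() for n,r,m in D)
    best=min((minimize(f,[X0[0],X0[1],a],method="Nelder-Mead",options=dict(initial_simplex=[[X0[0],X0[1],a],[X0[0]+8,X0[1],a],[X0[0],X0[1]+8,a],[X0[0],X0[1],a+.3]])) for a in np.arange(0,np.pi,.4)),key=lambda r:r.fun)
    print(best.x.round(3),best.fun,[m.sum() for _,_,m in D])
E
```

```text
[ 5.76376e+02 -2.29392e+02  4.57000e-01] 67.125 [np.float32(226.0), np.float32(507.0)]
[ 603.404 -382.559    2.677] 54.046875 [np.float32(222.0), np.float32(371.0)]
[ 4.01723e+02 -2.18648e+02 -1.26000e-01] 50.96875 [np.float32(210.0), np.float32(427.0)]
```

View pics/tc.png

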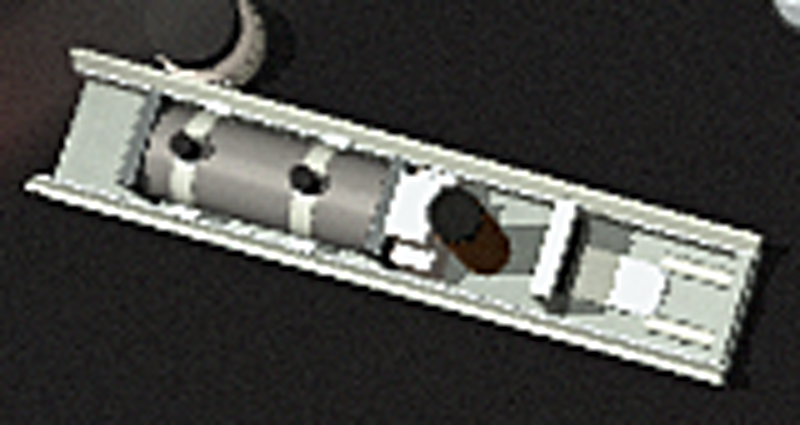

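View pics/ts.png

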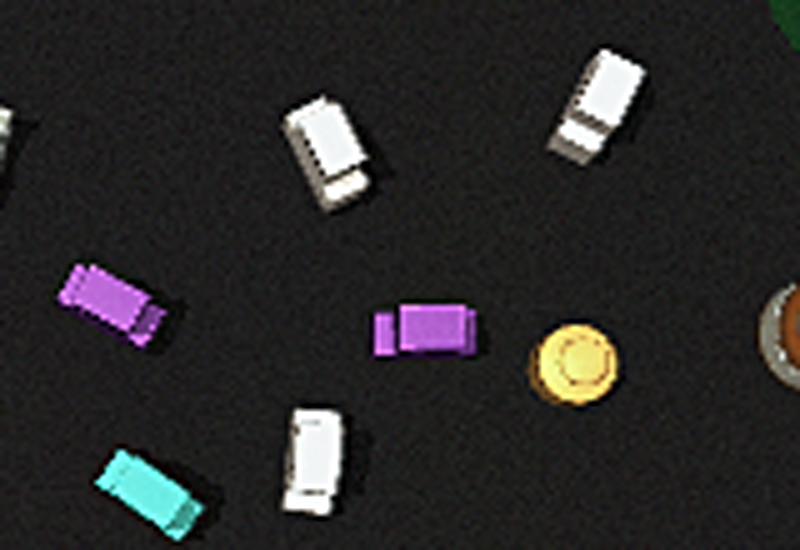

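View pics/sc.png

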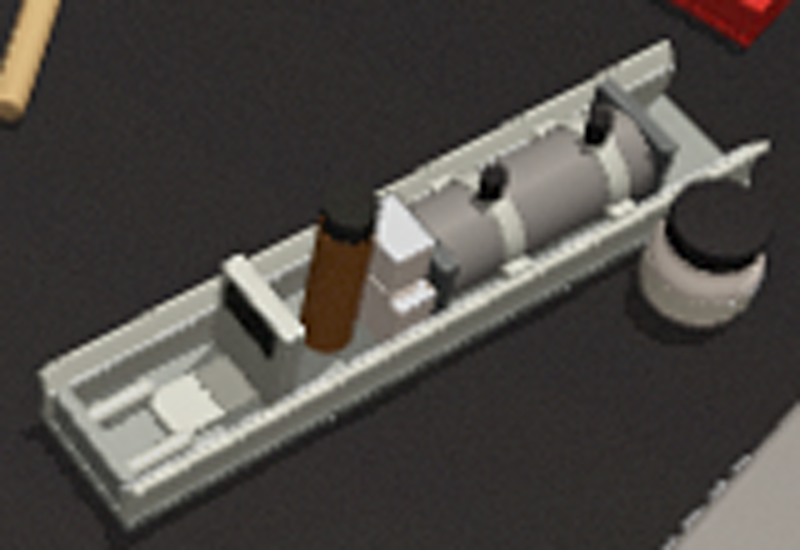

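The top crop shows the cradle rim corners at (75,50), (760,237), (722,383) and (27,184), the plate top near (556,250), the stopper at (455,212), and spacer_0 at (412,215). The three white T-blocks are confirmed. The scene crop shows the same layout, and the plate top runs from (235,258) to (292,332).

```bash
cat > cr.py <<'E'
from h import *
from scipy.optimize import least_squares
C={n:ctrl.calibration(n) for n in("top","scene")};O={"top":(112,150),"scene":(285,115)}
px=lambda n,q:(np.array(q)+.5)/5-.5+O[n]
E
python3 - <<'E'
from cr import *
# corner order: (-x,+y),(+x,+y),(+x,-y),(-x,-y) in cradle frame; +y to core (left in top), +x up in top
k=[("top",[(27,184),(75,50),(760,237),(722,383)]),("scene",[(668,42),(767,145),(127,490),(45,370)])]
P=np.array([[-43,205,43],[43,205,43],[43,-205,43],[-43,-205,43.]])
f=lambda p,ks=k:np.concatenate([(proj(C[n],world(P,p))-px(n,q)).ravel() for n,q in ks])
for ks in(k,k[:1],k[1:]):
    r=least_squares(f,[560,70,-.25],args=(ks,));print(r.x.round(3),r.fun.round(1))
    if ks is k:p=r.x
def loc(n,q,z):
    X=ray(C[n],px(n,q),z)-[p[0],p[1],0];c,s=np.cos(p[2]),np.sin(p[2]);return np.round([c*X[0]+s*X[1],-s*X[0]+c*X[1]],1)
for l,n,qs,z in[("plate top front/back","top",[(558,203),(535,295),(578,203),(555,297)],80),("plate","scene",[(243,255),(300,325),(226,262),(283,340)],80),
 ("sp0 tab","scene",[(395,197),(435,243),(375,225),(405,262)],80),("stopper","top",[(455,212)],117),("stopper","scene",[(348,198)],117),("tubebase","scene",[(325,344)],8),("tubebase","top",[(492,263)],8),
 ("cap top","top",[(403,165),(375,248)],64),("cap scene",'scene',[(457,265)],64)]:
    print(l,n,[loc(n,q,z).tolist() for q in qs])
E
```

```text
[ 6.11911e+02  1.57008e+02 -2.77000e-01] [-0.2  0.4 -0.  -1.2  0.3 -0.1 -0.7 -0.2 -0.7 -0.4  0.4  0.   0.9  0.4
 -1.7 -0.4]
[ 6.11086e+02  1.56589e+02 -2.75000e-01] [-0.   0.8  0.  -0.7  0.5 -0.  -0.5 -0.1]
[ 6.12576e+02  1.57290e+02 -2.79000e-01] [-0.3 -0.3  0.7  0.2  1.   0.4 -1.5 -0.5]
plate top front/back top [[23.9, -95.6], [-28.5, -98.5], [26.9, -106.2], [-26.6, -109.4]]
plate scene [[-25.5, -94.3], [24.2, -94.8], [-26.5, -104.0], [27.0, -107.2]]
sp0 tab scene [[-14.6, -7.4], [19.3, -7.7], [-5.7, -26.7], [20.8, -27.7]]
stopper top [[-1.8, -50.8]]
stopper scene [[-6.5, -49.0]]
tubebase scene [[5.1, -54.8]]
tubebase top [[-8.6, -56.0]]
cap top top [[23.6, -3.0], [-25.6, -2.2]]
cap scene scene [[28.2, 2.7]]
```

```bash
cat >> h.py <<'E'
CP=np.array([611.9,157.0,-.277])
def cw(x,y): return world(np.array([[x,y,0.]]),CP)[0][:2]
E
python3 - <<'E'
from h import *
x,y=cw(-2,-52);print(x,y);go(x,y,250,1.294)
E
```

```text
595.7557350067957 107.52917316408389
t0.20 tcp [291.1 580.7 230.7] yaw2.677 F [ 0.   0.  -0.2] w85.3
 shift mm (before turn) [-484.4 -286.5  -18.9] (after turn) [-371.9  422.3  -19.3] turn deg [-6.000e-02  5.000e-02  7.923e+01]
```

Call:
carry_out(
  deltas=[0,0,0,-0.0484,-0.0286,-0.0019,-1,0,0,0,-0.0484,-0.0286,-0.0019,-1,0,0,0,-0.0484,-0.0286,-0.0019,-1,0,0,0,-0.0484,-0.0286,-0.0019,-1,0,0,0,-0.0484,-0.0286,-0.0019,-1,0,0,0,-0.0484,-0.0286,-0.0019,-1,0,0,0,-0.0484,-0.0286,-0.0019,-1,0,0,0,-0.0484,-0.0286,-0.0019,-1,0,0,0,-0.0484,-0.0286,-0.0019,-1,0,0,0,-0.0484,-0.0286,-0.0019,-1],
)

```text
clock: 1.45
eef_pos: [596.5, 106.9, 250.3]
tool_rot: [3.141, -0.0, 2.677]
force: [0.7, 0.6, 0.7]
width: 85.0
gripper_force: 0.0
```

Call:
carry_out(
  deltas=[0,0,9.9,0,0,0,-1,0,0,9.9,0,0,0,-1,0,0,9.9,0,0,0,-1,0,0,9.9,0,0,0,-1,0,0,9.9,0,0,0,-1,0,0,9.9,0,0,0,-1,0,0,9.9,0,0,0,-1,0,0,9.9,0,0,0,-1,0,0,0,0,0,0,-1],
)

```text
clock: 2.58
eef_pos: [595.6, 108.6, 250.0]
tool_rot: [-3.141, 0.001, 1.297]
force: [-0.8, 0.2, -0.2]
width: 85.2
gripper_force: 0.0
```

```bash
python3 - <<'E'
from h import *
x,y=cw(-2,-52);go(x,y,250,1.294)
c=ctrl.calibration("wrist");im=ctrl.get_image("wrist")
np.savez("w1.npz",**c);cv2.imwrite("pics/w1.png",cv2.resize(im[:,:,::-1],(800,600),interpolation=cv2.INTER_CUBIC))
E
```

```text
t2.58 tcp [595.6 108.6 250. ] yaw1.297 F [-0.8  0.2 -0.2] w85.2
 shift mm (before turn) [-1.   0.4  0. ] (after turn) [-1.   0.4  0. ] turn deg [-0.02  0.04  0.15]
```

View pics/w1.png

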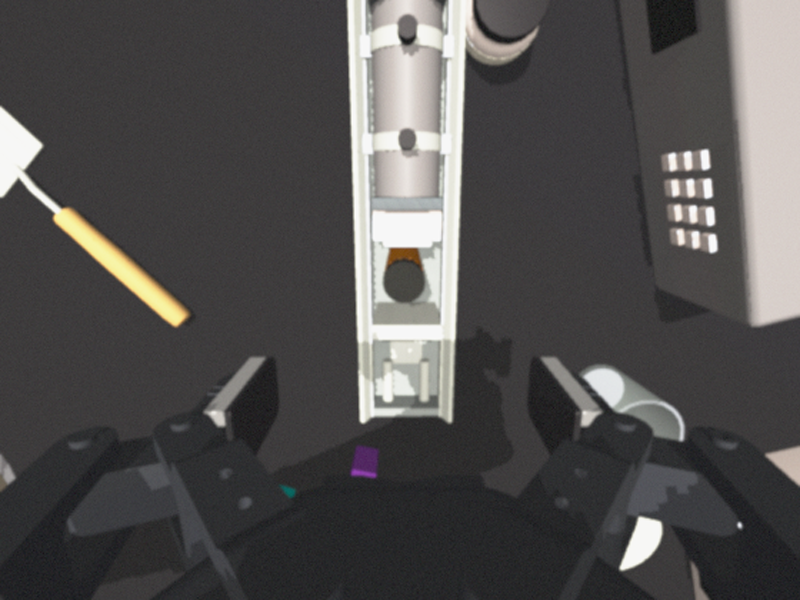

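The wrist view shows the stopper centre at (404,281), the plate top strip at rows 325–339 and columns 371–442, the spacer_0 tab at rows 212–247, the near rim corners at (361,422) and (452,422), and the cap edge near row 200.

```bash
python3 - <<'E'
from h import *
c=dict(np.load("w1.npz"));p=CP;print("cam",(-c["R"].T@c["t"]).round(0))
px=lambda q:(np.array(q)+.5)*.7-.5
def loc(q,z):
    X=ray(c,px(q),z)-[p[0],p[1],0];k,s=np.cos(p[2]),np.sin(p[2]);return np.round([k*X[0]+s*X[1],-s*X[0]+k*X[1]],1).tolist()
print("cam loc")
for l,q,z in[("rim",(361,422),43),("rim",(452,422),43),("rimL",(349,20),43),("rimR",(467,20),43),("plateF",(407,325),80),("plateB",(407,339),80),("plL",(371,332),80),("plR",(442,332),80),("stop",(404,281),118),
 ("tabfar",(407,212),80),("tabnear",(407,247),80),("capfar",(407,198),64),("capnear",(407,208),64)]: print(l,loc(q,z))
# code: intensity profile along column at trough centre
im=cv2.imread("pics/w1.png").astype(int).mean(2)
print([(r,int(im[r,420:430].mean())) for r in range(192,262,3)],[(r,int(im[r,420:430].mean())) for r in range(312,350,2)])
print([(k,int(im[332:337,k].mean())) for k in range(350,470,3)])
E
```

```text
cam [615. 172. 393.]
cam loc
rim [-40.3, -204.9]
rim [45.8, -204.7]
rimL [-41.1, 129.7]
rimR [45.9, 129.9]
plateF [2.4, -94.8]
plateB [2.4, -106.6]
plL [-26.2, -100.7]
plR [30.3, -100.6]
stop [-0.2, -50.0]
tabfar [2.0, -6.8]
tabnear [2.1, -32.7]
capfar [2.1, 2.7]
capnear [2.1, -4.8]
[(192, 184), (195, 173), (198, 164), (201, 181), (204, 176), (207, 172), (210, 159), (213, 233), (216, 247), (219, 247), (222, 247), (225, 247), (228, 247), (231, 247), (234, 247), (237, 247), (240, 247), (243, 247), (246, 239), (249, 159), (252, 159), (255, 157), (258, 177), (261, 200)] [(312, 148), (314, 148), (316, 150), (318, 151), (320, 150), (322, 154), (324, 194), (326, 245), (328, 247), (330, 247), (332, 247), (334, 247), (336, 247), (338, 245), (340, 201), (342, 200), (344, 190), (346, 179), (348, 179)]
[(350, 59), (353, 63), (356, 112), (359, 248), (362, 236), (365, 215), (368, 228), (371, 243), (374, 224), (377, 242), (380, 247), (383, 247), (386, 247), (389, 247), (392, 247), (395, 246), (398, 247), (401, 247), (404, 247), (407, 247), (410, 247), (413, 247), (416, 247), (419, 247), (422, 247), (425, 247), (428, 247), (431, 247), (434, 247), (437, 247), (440, 247), (443, 235), (446, 228), (449, 233), (452, 247), (455, 173), (458, 57), (461, 59), (464, 60), (467, 61)]
```

```bash
python3 - <<'E'
from h import *
x,y=cw(-1,-50.5);print(x,y);go(x,y,78,1.294)
E
```

```text
597.127822050524 108.6985221900094
t2.62 tcp [595.6 108.6 250.1] yaw1.298 F [ 0.1 -0.8  0.1] w85.6
 shift mm (before turn) [  0.5   1.5 172.1] (after turn) [  0.5   1.4 172.1] turn deg [-0.02  0.02  0.23]
```

Call:
carry_out(
  deltas=[0,0,0.2,0.0005,0.0015,0.04,-1,0,0,0,0,0,0.04,-1,0,0,0,0,0,0.04,-1,0,0,0,0,0,0.03,-1,0,0,0,0,0,0.022,-1,0,0,0,0,0,0,-1,0,0,0,0,0,0,1,0,0,0,0,0,0,1,0,0,0,0,0,0,1,0,0,0,0,0,0,1,0,0,0,0,0,0,1,0,0,0,0,0,0,1],
)

```text
clock: 4.12
eef_pos: [597.6, 108.9, 79.3]
tool_rot: [3.141, -0.001, 1.291]
force: [-1.4, -0.2, 5.5]
width: 28.2
gripper_force: 58.8
```

Call:
carry_out(
  deltas=[0,0,0,0,0,-0.02,1,0,0,0,0,0,-0.04,1,0,0,0,0,0,-0.05,1,0,0,0,0,0,-0.03,1,0,0,0,0,0,0,1],
)

```text
clock: 4.75
eef_pos: [599.1, 108.6, 221.1]
tool_rot: [3.137, -0.003, 1.291]
force: [-0.1, 0.1, -1.1]
width: 28.3
gripper_force: 59.2
```

```bash
python3 - <<'E'
from h import *
go(420,-30,110,1.294)
E
```

```text
t4.75 tcp [599.1 108.6 221.1] yaw1.291 F [-0.1  0.1 -1.1] w28.3
 shift mm (before turn) [-183.  -134.4  109.9] (after turn) [-182.3 -134.4  111.1] turn deg [ 0.29 -0.16 -0.16]
```

Call:
carry_out(
  deltas=[0,0,0,-0.0305,-0.0224,0,1,0,0,0,-0.0305,-0.0224,0,1,0,0,0,-0.0305,-0.0224,0,1,0,0,0,-0.0305,-0.0224,0,1,0,0,0,-0.0305,-0.0224,0,1,0,0,0,-0.0305,-0.0224,0,1,0,0,0,0,0,0.05,1,0,0,0,0,0,0.05,1,0,0,0,0,0,0.03,1,0,0,0,0,0,0.01,1,0,0,0,0,0,0,1,0,0,0,0,0,0,1],
)

```text
clock: 6.25
eef_pos: [418.3, -30.3, 79.1]
tool_rot: [3.14, -0.0, 1.291]
force: [-0.1, 0.1, -0.4]
width: 28.1
gripper_force: 59.3
```

Call:
carry_out(
  deltas=[0,0,0,0,0,0.005,1,0,0,0,0,0,0.002,1,0,0,0,0,0,0,1,0,0,0,0,0,0,1],
)

```text
clock: 6.75
eef_pos: [417.7, -30.2, 71.4]
tool_rot: [3.142, -0.0, 1.291]
force: [-0.2, 0.5, -0.6]
width: 28.1
gripper_force: 59.3
```

Call:
carry_out(
  deltas=[0,0,0,0,0,0.001,1,0,0,0,0,0,0,1],
)

```text
clock: 7.0
eef_pos: [417.7, -30.2, 71.2]
tool_rot: [3.141, -0.001, 1.291]
force: [-2.1, 0.3, 13.6]
width: 28.5
gripper_force: 60.9
```

Call:
carry_out(
  deltas=[0,0,0,0,0,0,0.2,0,0,0,0,0,0,-1,0,0,0,0,0,0,-1,0,0,0,0,0,0,-1,0,0,0,0,0,-0.02,-1,0,0,0,0,0,-0.05,-1,0,0,0,0,0,-0.05,-1,0,0,0,0,0,-0.02,-1,0,0,0,0,0,0,-1],
)

```text
clock: 8.12
eef_pos: [418.6, -30.0, 211.5]
tool_rot: [3.138, -0.001, 1.292]
force: [-0.0, 0.6, -0.5]
width: 85.6
gripper_force: 0.0
```

```bash
python3 - <<'E'
from h import *
im=ctrl.get_image("scene");c=ctrl.calibration("scene")
u,v=proj(c,[[418,-30,50]])[0].astype(int);print(u,v);cv2.imwrite("pics/s2.png",cv2.resize(im[max(v-60,0):v+40,u-60:u+90,::-1],None,fx=4,fy=4))
go(576.4,-229.4,200,.457+np.pi/2); go(401.7,-218.6,200,-.126+np.pi/2)
E
```

```text
263 166
t8.18 tcp [417.7 -29.9 210.4] yaw1.292 F [-0.1  0.  -0.9] w85.2
 shift mm (before turn) [-148.   207.5   10.5] (after turn) [-249.    54.4   10.4] turn deg [ 6.000e-02 -2.000e-02 -4.218e+01]
t8.18 tcp [417.7 -29.9 210.4] yaw1.292 F [-0.1  0.  -0.9] w85.2
 shift mm (before turn) [-185.8   36.6   10.3] (after turn) [-189.2    7.8   10.4] turn deg [ 0.05 -0.03 -8.78]
```

View pics/s2.png

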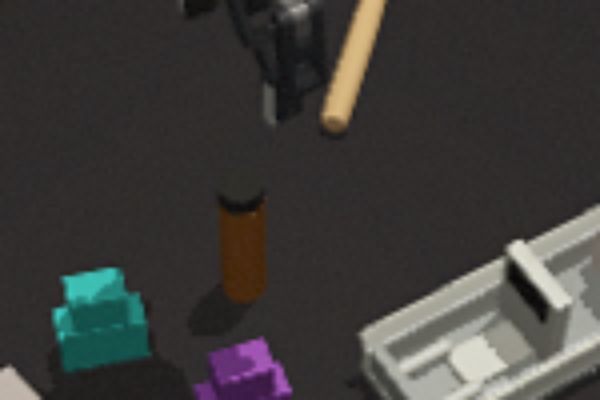

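The tube stands upright on the bench, with its base at crop (243,295) and the fingers clear. Next I'll hover over the white block at (464,381) in the top view and refine its pose with the wrist camera.

Call:
carry_out(
  deltas=[0,0,0,-0.0465,0.009,0.0025,-1,0,0,0,-0.0465,0.009,0.0025,-1,0,0,0,-0.0465,0.009,0.0025,-1,0,0,0,-0.0465,0.009,0.0025,-1,0,0,-8.8,0,0,0,-1,0,0,0,0,0,0,-1,0,0,0,0,0,0,-1],
)

```text
clock: 9.05
eef_pos: [400.5, -218.1, 199.5]
tool_rot: [-3.14, -0.001, 1.443]
force: [0.1, -0.2, -0.3]
width: 85.4
gripper_force: 0.0
```

```bash
cat > wf.py <<'E'
from h import *
def wfit(p0,n):
    c=ctrl.calibration("wrist");im=ctrl.get_image("wrist");cv2.imwrite(f"pics/{n}.png",im[:,:,::-1])
    q=np.vstack([proj(c,world(P,p0)) for P in SP]);a,b=(q.min(0)-22).astype(int),(q.max(0)+22).astype(int)
    a=np.maximum(a,0);b=np.minimum(b,[560,420]);roi=[*a,*b]
    g=im[a[1]:b[1],a[0]:b[0]].astype(int);m=((g.min(2)>85)&(g.max(2)-g.min(2)<40)).astype(np.uint8)
    k,l,st,_=cv2.connectedComponentsWithStats(m);m=(l==1+np.argmax(st[1:,4])).astype(np.float32)
    f=lambda p:np.abs(sil(c,SP,p,roi,4)-m).sum()
    r=min((minimize(f,p0,method="Nelder-Mead",options=dict(initial_simplex=np.array(p0)+s*np.array([[0,0,0],[8,0,0],[0,8,0],[0,0,.15]]))) for s in(1,-1)),key=lambda r:r.fun)
    print(n,r.x.round(3),"res",r.fun,"area",m.sum(),"f0",f(p0),"roi",roi);return r.x
E
python3 - <<'E'
from wf import *
p=wfit([401.7,-218.6,-.126],"wC");go(p[0],p[1],45,p[2]+np.pi/2)
E
```

```text
wC [ 4.03992e+02 -2.20835e+02 -1.00000e-01] res 314.5 area 2141.0 f0 343.8125 roi [np.int64(233), np.int64(152), np.int64(330), np.int64(233)]
t9.10 tcp [ 400.7 -218.1  199.7] yaw1.444 F [-0.  -0.1 -0.2] w85.4
 shift mm (before turn) [ -2.4   3.8 154.7] (after turn) [ -2.4   3.6 154.7] turn deg [-0.07 -0.04 -1.54]
```

Call:
carry_out(
  deltas=[0,0,-1.2,-0.002,0.003,0.04,-1,0,0,0,0,0,0.04,-1,0,0,0,0,0,0.04,-1,0,0,0,0,0,0.025,-1,0,0,0,0,0,0.009,-1,0,0,0,0,0,0,-1,0,0,0,0,0,0,1,0,0,0,0,0,0,1,0,0,0,0,0,0,1,0,0,0,0,0,0,1,0,0,0,0,0,0,1,0,0,0,0,0,0,1],
)

```text
clock: 10.6
eef_pos: [404.0, -221.5, 47.2]
tool_rot: [3.14, 0.0, 1.465]
force: [-0.4, 0.3, 6.8]
width: 35.1
gripper_force: 60.2
```

Call:
carry_out(
  deltas=[0,0,0,0,0,-0.02,1,0,0,0,0,0,-0.04,1,0,0,0,0,0,-0.05,1,0,0,0,0,0,-0.045,1,0,0,0,0,0,0,1,0,0,0,0,0,0,1],
)

```text
clock: 11.35
eef_pos: [403.2, -220.7, 200.9]
tool_rot: [-3.141, -0.001, 1.466]
force: [-0.5, 0.4, -1.0]
width: 35.1
gripper_force: 60.3
```

```bash
python3 - <<'E'
from h import *
x,y=cw(1.5,-46);print(x,y);go(x,y,200,1.294)
E
```

```text
600.7631430920756 112.34330488927314
t11.35 tcp [ 403.2 -220.7  200.9] yaw1.466 F [-0.5  0.4 -1. ] w35.1
 shift mm (before turn) [351.9 161.6   1.1] (after turn) [374.3  99.    0.9] turn deg [-0.03 -0.04  9.85]
```

Call:
carry_out(
  deltas=[0,0,9.9,0,0,0,1,0,0,0,0.0466,0.0124,0,1,0,0,0,0.0466,0.0124,0,1,0,0,0,0.0466,0.0124,0,1,0,0,0,0.0466,0.0124,0,1,0,0,0,0.0466,0.0124,0,1,0,0,0,0.0466,0.0124,0,1,0,0,0,0.0466,0.0124,0,1,0,0,0,0.0466,0.0124,0,1,0,0,0,0,0,0.04,1,0,0,0,0,0,0,1,0,0,0,0,0,0,1],
)

```text
clock: 12.85
eef_pos: [601.0, 108.6, 161.1]
tool_rot: [-3.141, 0.001, 1.291]
force: [-0.2, 0.0, -0.9]
width: 35.0
gripper_force: 60.2
```

```bash
python3 - <<'E'
from h import *
x,y=cw(1.5,-47);print(x,y);go(x,y,110,1.294)
im=ctrl.get_image("wrist");np.savez("w2.npz",**ctrl.calibration("wrist"));cv2.imwrite("pics/w2.png",cv2.resize(im[60:330,150:410,::-1],None,fx=2.2,fy=2.2,interpolation=cv2.INTER_CUBIC))
E
```

```text
600.4896718491011 111.38142471000651
t12.85 tcp [601.  108.6 161.1] yaw1.291 F [-0.2  0.  -0.9] w35.0
 shift mm (before turn) [ 2.6 -1.3 51.1] (after turn) [ 2.5 -1.3 51.1] turn deg [-0.05  0.07 -0.18]
```

View pics/w2.png

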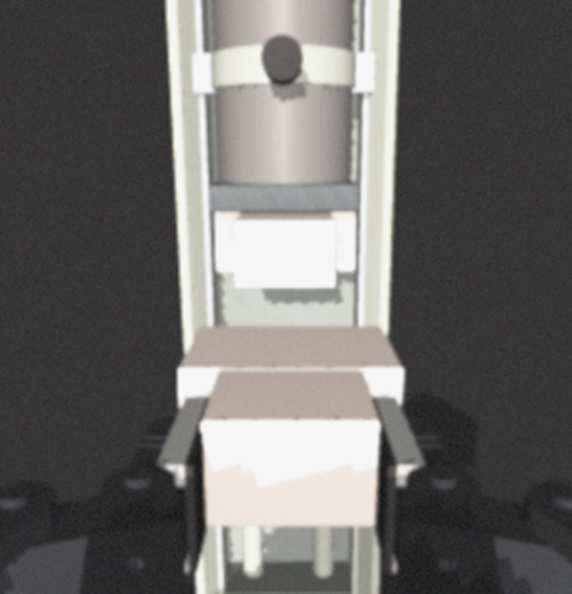

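The held spacer's tab top spans rows 420–526 and columns 203–380, with the foot's lower far edge at row 327. Spacer_0's tab near edge is at row 288 and its foot spans columns 216–355.

```bash
python3 - <<'E'
from h import *
c=dict(np.load("w2.npz"));p=CP
def loc(q,z):
    X=ray(c,(np.array(q)+.5)/2.2-.5+[150,60],z)-[p[0],p[1],0];k,s=np.cos(p[2]),np.sin(p[2]);return np.round([k*X[0]+s*X[1],-s*X[0]+k*X[1]],1).tolist()
for l,q,z in[("topfar",(203,420),186),("topfar",(380,420),186),("topnear",(203,526),186),("topnear",(378,526),186),("bot",(195,327),114),("bot",(388,327),114),("sp0near",(236,288),80),("sp0near",(336,288),80),("sp0foot",(216,272),48),("sp0foot",(355,272),48),("cap",(215,211),64),("rim",(168,5),43),("rim",(401,5),43),("rim",(183,350),43),("rim",(387,350),43)]:print(l,loc(q,z))
X=ctrl.read_state()["eef_pos"]-[p[0],p[1],0];k,s=np.cos(p[2]),np.sin(p[2]);print("tcp",k*X[0]+s*X[1],-s*X[0]+k*X[1])
E
```

```text
topfar [-12.6, -35.7]
topfar [22.7, -35.9]
topnear [-13.5, -59.7]
topnear [23.1, -59.8]
bot [-24.5, -36.5]
bot [34.9, -36.8]
sp0near [-14.5, -31.6]
sp0near [21.2, -31.8]
sp0foot [-25.2, -31.8]
sp0foot [31.1, -32.0]
cap [-22.9, -5.9]
rim [-40.3, 68.1]
rim [46.5, 67.8]
rim [-41.1, -66.5]
rim [46.0, -66.8]
tcp 3.344802456632248 -49.290314547051686
```

Call:
carry_out(
  deltas=[0,0,-0.1,0,-0.002,0.035,1,0,0,0,0,0,0.03,1,0,0,0,0,0,0.02,1,0,0,0,0,0,0.01,1,0,0,0,0,0,0.007,1,0,0,0,0,0,0.002,1,0,0,0,0,0,0,1,0,0,0,0,0,0,1],
)

```text
clock: 13.9
eef_pos: [599.8, 110.6, 57.8]
tool_rot: [3.141, -0.0, 1.295]
force: [0.1, 0.8, -0.7]
width: 34.5
gripper_force: 60.2
```

Call:
carry_out(
  deltas=[0,0,0,0,0,0.002,1,0,0,0,0,0,0.001,1,0,0,0,0,0,0,1],
)

```text
clock: 14.28
eef_pos: [599.6, 110.6, 55.2]
tool_rot: [3.141, -0.001, 1.294]
force: [-2.2, 0.7, 6.2]
width: 34.7
gripper_force: 61.2
```

Call:
carry_out(
  deltas=[0,0,0,0.002,0,0,1,0,0,0,0.001,0,0,1,0,0,0,0,0,0,0.2,0,0,0,0,0,0,-1,0,0,0,0,0,0,-1,0,0,0,0,0,0,-1,0,0,0,0,0,-0.02,-1,0,0,0,0,0,-0.05,-1,0,0,0,0,0,-0.05,-1,0,0,0,0,0,-0.03,-1,0,0,0,0,0,0,-1],
)

```text
clock: 15.65
eef_pos: [602.2, 113.4, 208.3]
tool_rot: [3.136, -0.003, 1.294]
force: [0.6, 0.1, 0.5]
width: 85.7
gripper_force: 0.0
```

```bash
python3 - <<'E'
from h import *
go(577.5,-230.4,200,.457+np.pi/2)
E
```

```text
t15.65 tcp [602.2 113.4 208.3] yaw1.294 F [0.6 0.1 0.5] w85.7
 shift mm (before turn) [-337.5   70.     7.6] (after turn) [-297.6 -173.9    8.3] turn deg [  0.4   -0.05 -42.02]
```

Call:
carry_out(
  deltas=[0,0,0,-0.0482,0.01,0.001,-1,0,0,0,-0.0482,0.01,0.001,-1,0,0,0,-0.0482,0.01,0.001,-1,0,0,0,-0.0482,0.01,0.001,-1,0,0,0,-0.0482,0.01,0.001,-1,0,0,0,-0.0482,0.01,0.001,-1,0,0,0,-0.0482,0.01,0.001,-1,0,0,-10.5,0,0,0,-1,0,0,-10.5,0,0,0,-1,0,0,-10.5,0,0,0,-1,0,0,-10.5,0,0,0,-1,0,0,0,0,0,0,-1],
)

```text
clock: 17.15
eef_pos: [574.9, -230.2, 196.8]
tool_rot: [-3.141, -0.001, 2.025]
force: [-0.3, 0.2, 0.4]
width: 85.4
gripper_force: 0.0
```

```bash
python3 - <<'E'
from wf import *
p=wfit([577.5,-230.4,.457],"wA");go(p[0],p[1],46,p[2]+np.pi/2)
E
```

```text
wA [ 5.77768e+02 -2.30667e+02  4.23000e-01] res 144.75 area 1999.0 f0 156.25 roi [np.int64(234), np.int64(153), np.int64(331), np.int64(234)]
t17.20 tcp [ 575.  -230.3  196.9] yaw2.024 F [ 0.3 -0.1 -0.8] w85.6
 shift mm (before turn) [ -1.7   2.4 150.9] (after turn) [ -1.5   2.3 150.9] turn deg [-0.03 -0.06  1.72]
```

Call:
carry_out(
  deltas=[0,0,1.5,-0.0015,0.0024,0.04,-1,0,0,0,0,0,0.04,-1,0,0,0,0,0,0.04,-1,0,0,0,0,0,0.022,-1,0,0,0,0,0,0.008,-1,0,0,0,0,0,0,-1,0,0,0,0,0,0,1,0,0,0,0,0,0,1,0,0,0,0,0,0,1,0,0,0,0,0,0,1,0,0,0,0,0,0,1,0,0,0,0,0,0,1],
)

```text
clock: 18.7
eef_pos: [578.8, -230.9, 48.2]
tool_rot: [3.141, 0.001, 2.001]
force: [-1.6, 0.0, 6.3]
width: 35.1
gripper_force: 60.5
```

Call:
carry_out(
  deltas=[0,0,0,0,0,-0.02,1,0,0,0,0,0,-0.04,1,0,0,0,0,0,-0.05,1,0,0,0,0,0,-0.045,1,0,0,0,0,0,0,1,0,0,0,0,0,0,1],
)

```text
clock: 19.45
eef_pos: [577.9, -230.2, 202.4]
tool_rot: [-3.142, -0.001, 2.001]
force: [-0.4, -0.3, -0.9]
width: 34.8
gripper_force: 60.1
```

```bash
python3 - <<'E'
from h import *
x,y=cw(1.5,-77.5);print(x,y);go(x,y,200,1.294)
E
```

```text
592.1487989383805 82.04407924237415
t19.45 tcp [ 577.9 -230.2  202.4] yaw2.001 F [-0.4 -0.3 -0.9] w34.8
 shift mm (before turn) [277.7 143.3   2.6] (after turn) [304.2 -71.6   2.4] turn deg [-2.000e-02 -3.000e-02  4.054e+01]
```

Call:
carry_out(
  deltas=[0,0,10.1,0,0,0,1,0,0,10.1,0,0,0,1,0,0,10.1,0,0,0,1,0,0,10.2,0,0,0,1,0,0,0,0.0435,-0.0102,0,1,0,0,0,0.0435,-0.0102,0,1,0,0,0,0.0435,-0.0102,0,1,0,0,0,0.0435,-0.0102,0,1,0,0,0,0.0435,-0.0102,0,1,0,0,0,0.0435,-0.0102,0,1,0,0,0,0.0435,-0.0102,0,1],
)

```text
clock: 20.82
eef_pos: [591.5, 83.3, 200.7]
tool_rot: [-3.139, 0.002, 1.294]
force: [0.1, -0.0, -1.9]
width: 34.7
gripper_force: 60.1
```

Call:
carry_out(
  deltas=[0,0,0,0,0,0.04,1,0,0,0,0,0,0,1,0,0,0,0,0,0,1],
)

```text
clock: 21.2
eef_pos: [592.7, 80.5, 162.4]
tool_rot: [-3.141, 0.001, 1.293]
force: [-0.1, -1.2, -0.3]
width: 35.2
gripper_force: 60.1
```

```bash
python3 - <<'E'
from h import *
x,y=cw(1.5,-77.5);print(x,y);go(x,y,110,1.294)
im=ctrl.get_image("wrist");np.savez("w3.npz",**ctrl.calibration("wrist"));cv2.imwrite("pics/w3.png",cv2.resize(im[60:330,150:410,::-1],None,fx=2.2,fy=2.2,interpolation=cv2.INTER_CUBIC))
E
```

```text
592.1487989383805 82.04407924237415
t21.20 tcp [592.7  80.5 162.4] yaw1.293 F [-0.1 -1.2 -0.3] w35.2
 shift mm (before turn) [ 1.4 -0.9 52.4] (after turn) [ 1.3 -1.  52.4] turn deg [-0.02  0.07 -0.07]
```

View pics/w3.png

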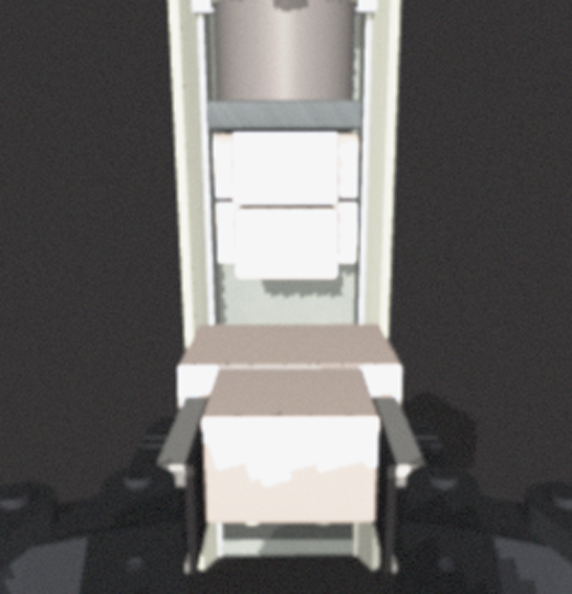

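The first spacer stands upright against spacer_0, with its tab's near edge at row 279. The held one has its tab top at rows 416–521 and columns 203–379.

```bash
python3 - <<'E'
from h import *
c=dict(np.load("w3.npz"));p=CP
def loc(q,z):
    X=ray(c,(np.array(q)+.5)/2.2-.5+[150,60],z)-[p[0],p[1],0];k,s=np.cos(p[2]),np.sin(p[2]);return np.round([k*X[0]+s*X[1],-s*X[0]+k*X[1]],1).tolist()
for l,q,z in[("topfar",(203,416),186.2),("topfar",(379,416),186.2),("topnear",(203,521),186.2),("topnear",(379,521),186.2),("sp1near",(236,279),80),("sp1near",(338,279),80),("sp1foot",(216,264),48),("sp1foot",(357,264),48),("sp0near",(286,204),80),("cap",(215,129),64)]:print(l,loc(q,z))
X=ctrl.read_state()["eef_pos"]-[p[0],p[1],0];k,s=np.cos(p[2]),np.sin(p[2]);print("tcp",k*X[0]+s*X[1],-s*X[0]+k*X[1])
E
```

```text
topfar [-13.1, -64.7]
topfar [22.2, -64.8]
topnear [-14.0, -88.5]
topnear [23.0, -88.6]
sp1near [-14.9, -58.0]
sp1near [21.6, -58.1]
sp1foot [-25.6, -58.2]
sp1foot [31.6, -58.3]
sp0near [3.1, -31.6]
cap [-22.5, -6.2]
tcp 3.004776270750625 -78.6825627562939
```

Call:
carry_out(
  deltas=[0,0,0,0,-0.0013,0.035,1,0,0,0,0,0,0.03,1,0,0,0,0,0,0.02,1,0,0,0,0,0,0.01,1,0,0,0,0,0,0.007,1,0,0,0,0,0,0.002,1,0,0,0,0,0,0,1,0,0,0,0,0,0.001,1,0,0,0,0,0,0,1],
)

```text
clock: 22.38
eef_pos: [591.6, 82.3, 57.5]
tool_rot: [3.141, -0.0, 1.295]
force: [0.4, 0.3, -1.5]
width: 34.7
gripper_force: 60.2
```

Call:
carry_out(
  deltas=[0,0,0,0,0,0.0015,1,0,0,0,0,0,0,1,0,0,0,0,0,0,1],
)

```text
clock: 22.75
eef_pos: [591.7, 82.2, 56.3]
tool_rot: [3.141, -0.0, 1.294]
force: [-0.9, 0.0, 4.6]
width: 35.3
gripper_force: 60.9
```

Call:
carry_out(
  deltas=[0,0,0,0.003,0,0,1,0,0,0,0.002,0,0,1,0,0,0,0,0,0,0.2,0,0,0,0,0,0,-1,0,0,0,0,0,0,-1,0,0,0,0,0,0,-1,0,0,0,0,0,-0.02,-1,0,0,0,0,0,-0.05,-1,0,0,0,0,0,-0.03,1,0,0,0,0,0,0,1,0,0,0,0,0,0,1],
)

```text
clock: 24.12
eef_pos: [592.1, 87.3, 155.0]
tool_rot: [-3.14, 0.0, 1.295]
force: [-0.8, 0.4, -0.6]
width: 31.8
gripper_force: 0.0
```

```bash
python3 - <<'E'
from h import *
x,y=cw(2.5,-150);print(x,y);go(x,y,42,1.294)
E
```

```text
573.284014002 12.034295002568712
t24.12 tcp [592.1  87.3 155. ] yaw1.295 F [-0.8  0.4 -0.6] w31.8
 shift mm (before turn) [-77.5   2.6 113. ] (after turn) [-77.6   2.5 113. ] turn deg [-0.08  0.01  0.05]
```

Call:
carry_out(
  deltas=[0,0,0,-0.04,0.0026,0,1,0,0,0,-0.0375,0,0,1,0,0,0,0,0,0,1,0,0,0,0,0,0.04,1,0,0,0,0,0,0.04,1,0,0,0,0,0,0.025,1,0,0,0,0,0,0.008,1,0,0,0,0,0,0,1,0,0,0,0,0,0,1],
)

```text
clock: 25.25
eef_pos: [574.9, 11.9, 43.6]
tool_rot: [3.14, -0.001, 1.295]
force: [-0.1, -0.4, 0.1]
width: 0.1
gripper_force: 0.0
```

Call:
carry_out(
  deltas=[0,0,0,0.015,0,0,1,0,0,0,0.01,0,0,1,0,0,0,0.006,0,0,1,0,0,0,0.003,0,0,1,0,0,0,0.003,0,0,1,0,0,0,0,0,0,1],
)

```text
clock: 26.0
eef_pos: [584.3, 47.3, 42.7]
tool_rot: [-3.141, 0.0, 1.294]
force: [-0.5, 0.1, -0.1]
width: 0.1
gripper_force: 0.0
```

Call:
carry_out(
  deltas=[0,0,0,0.003,0,0,1,0,0,0,0.003,0,0,1,0,0,0,0,0,0,1],
)

```text
clock: 26.38
eef_pos: [586.0, 53.4, 42.8]
tool_rot: [3.142, -0.0, 1.295]
force: [1.0, -0.3, -0.3]
width: -0.2
gripper_force: 0.1
```

Call:
carry_out(
  deltas=[0,0,0,0.002,0,0,1,0,0,0,0.002,0,0,1,0,0,0,0,0,0,1],
)

```text
clock: 26.75
eef_pos: [587.0, 56.7, 42.8]
tool_rot: [3.142, 0.0, 1.294]
force: [-0.4, -2.5, 0.2]
width: 0.1
gripper_force: 1.1
```

Call:
carry_out(
  deltas=[0,0,0,0.002,0,0,1,0,0,0,0.002,0,0,1,0,0,0,0,0,0,1],
)

```text
clock: 27.12
eef_pos: [587.5, 58.6, 42.8]
tool_rot: [-3.141, 0.003, 1.293]
force: [-1.9, -6.4, 1.4]
width: 0.2
gripper_force: 3.4
```

```bash
python3 - <<'E'
from h import *
im=ctrl.get_image("top");cv2.imwrite("pics/t3.png",cv2.resize(im[150:235,112:272,::-1],None,fx=5,fy=5,interpolation=cv2.INTER_CUBIC))
s=ctrl.read_state();u=np.array([np.cos(1.294),np.sin(1.294)])
X=s["eef_pos"]-[CP[0],CP[1],0];print(s["force"],"along",s["force"][:2]@u,"tcp y",X[:2]@u)
E
```

```text
[-2.61116405 -6.10027477  1.88282769] along -6.581639752696831 tcp y -101.33980642373662
```

View pics/t3.png

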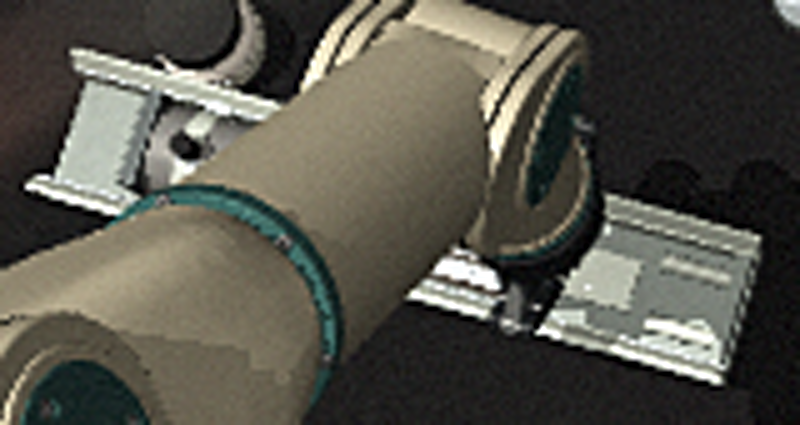

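The arm hides the plate. From the geometry, the plate back is at about -101+11 = -90, so it has travelled about 16 mm, which matches the predicted stack contact at 15 mm. I'll push on up to 10 N.

Call:
carry_out(
  deltas=[0,0,0,0.001,0,0,1,0,0,0,0,0,0,1,0,0,0,0,0,0,1],
)

```text
clock: 27.55
eef_pos: [587.5, 58.6, 42.8]
tool_rot: [-3.141, 0.004, 1.292]
force: [-3.0, -8.2, 2.2]
width: -0.1
gripper_force: 4.3
```

Call:
carry_out(
  deltas=[0,0,0,0.0008,0,0,1,0,0,0,0,0,0,1,0,0,0,0,0,0,1,0,0,0,0,0,0,1],
)

```text
clock: 28.05
eef_pos: [587.4, 58.6, 42.8]
tool_rot: [-3.141, 0.005, 1.292]
force: [-4.1, -9.4, 2.3]
width: 0.3
gripper_force: 5.0
```

```bash
python3 - <<'E'
from h import *
u=np.array([np.cos(1.294),np.sin(1.294)]);a=[]
for i in range(4):
    im=ctrl.get_image("wrist" if i==0 else "scene")
    if i==0: w=im
    if i==1: s=im
    a.append(-ctrl.read_state()["force"][:2]@u)
print(np.round(a,1))
w=cv2.resize(w[20:300,150:410,::-1],(400,431));s=cv2.resize(s[110:240,270:430,::-1],(400,325));s=cv2.copyMakeBorder(s,0,106,0,0,cv2.BORDER_CONSTANT)
cv2.imwrite("pics/f.png",np.hstack([w,s]))
E
```

```text
[9.5 9.6 9.8 9.7]
```

View pics/f.png

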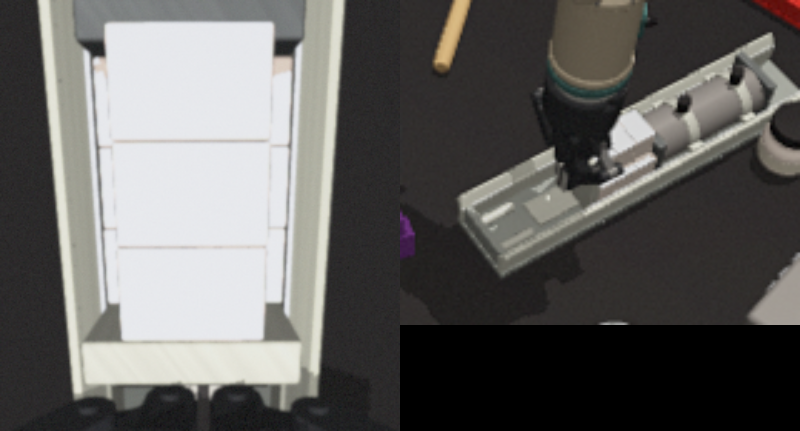

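The wrist view shows three upright spacers tight against each other and the core. The plate, at rows 342–382, bears on the third one, and the force is about 9.7 N. I'll hand the job in.

```bash
python3 -c "
from cell import ctrl
print(ctrl.finish_job())"
```

```text
the job is handed in; nothing more can be done
None
```

The job is handed in: the tube stands upright on the bench, two white spacers were added behind the one already there, and the arm is still holding the plate against the stack at about 9.7 N.

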